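Inspect a coated test panel on the sloped rest and file it on edge

ROBOT

A 6-joint arm with a two-finger parallel gripper is mounted at the origin on a cart in front of the work surface, level with it; the furniture and walls round the work are solid. World frame = base frame: x ahead of the robot, y to its left, z up, the work surface at z = 0. Lengths are in m, angles in rad, forces in N, time in s.
With the tool pointing down it reaches from about 0.3 to 1 m from the base axis. Payload 5.1 kg.
Tool frame: the origin (TCP) lies midway between the tips of the shut fingers; the grasp point (between the pads) lies 19 mm behind it; x points along the fingers, y is the direction in which the jaws open and shut, and the axes are right-handed (so a half turn about x gives the same grasp; the last joint's range is limited). The gripper opens to 95 mm and grips with 3 to 60 N. Pads are 20 mm wide; open, the fingers measure 119 mm over their backs; the gripper's body (75 mm by 180 mm) begins 59 mm behind the grasp point.
Start: joints at [-1.256, 0.124, 1.65, -0, 1.367, -0.083], TCP at [0.252, -0.599, 0.215] pointing down, gripper open.
Joint ranges: [-2.61, 2.61], [-1.02, 2.33], [0.03, 2.71], [-1.35, 4.49], [0.32, 2.68], [-2.91, 2.91]. Speed limits (rad/s): [2.57, 2.57, 3.14, 3.14, 3.14, 3.14].

INTERFACE

Orientations are given as a unit quaternion [x, y, z, w].
In Python, from cell import arm, eyes, job gives the robot as it stands. Calls block until the motion is done:
- arm.goto(position, orientation): joint-space move of the TCP to a pose.
- arm.move_straight(position, attitude=None, rate=0.15, f_stop=None): straight line of the TCP; attitude=None keeps the orientation; rate is the mean speed in m/s. With f_stop (N) it stops when the force on the tool has changed by that much, and returns True; else False.
- arm.set_joints(angles): joint-space move.
- arm.open_gripper() and arm.grab(force=None): open the fingers fully, or close them until they stop; force is the grip in N (None keeps the last).
- arm.dwell(seconds).
- arm.solve_ik(position, orientation): joint angles nearest the present ones, or None.
- arm.read_state(): the state.
- eyes.get_image(name): name is "scene" or "top" or "wrist"; returns a dict with "frame" (384x512x3 uint8, red, green, blue), "mtx" (3x3 intrinsics, pixels), "pose" (4x4, takes a point from camera to world coordinates); the wrist camera has in their place "hand_eye" (4x4, takes a point from camera to tool coordinates, whose origin is the TCP and whose axes are the tool frame's). Camera axes: x right, y down, z forward; pixel columns grow to the right and rows downward; lengths in m; the calibration is good to about 2 mm. A picture is of the moment at which its call begins: read the wrist's pose just before it. There is no depth.
A pose or a line that the arm cannot do raises arm.PlanningError and nothing moves.
- job.finish_job(): hands the job in, once; it reports no verdict.
The state is a dict: "time": time; "joint_positions": joint angles; "qd": joint speeds; "tau": joint torques, N m; "tool_pos": TCP position; "orientation": TCP orientation; "contact_force": force on the tool from outside, world axes, zero at the start; "moment": the same for the moment, N m; "width": opening from 0.0 (shut) to 1.0 (fully open).
Only numpy, scipy, OpenCV 4.12 (cv2) and the standard library are available. Lean on these libraries where they do the work, as an engineer would, in place of code of your own. Each camera call takes 0.05 s, during which the arm holds its last target. There are 200 camera calls.

TASK

Pick up the long test panel that has a hanging hole near one end, lean it flat on the sloped rest with its foot on the ledge and the hole end uppermost, and let go of it there for inspection. Then take it again by the hole end and stand it upright, hole end up, fully down in the rack slot marked by the upright tab, centred across the rack and let go. Leave the other panels and everything else on the bench where they are.

Things in the scene. Friction and masses are not known exactly. Their poses are not given: they have to be found in the camera images.
- test_panel: flat aluminium panel, 90 long (x) x 60 wide (y) x 6 mm thick (z), 85 g, with an 8 mm hanging hole 33 mm from the middle towards +x. Origin in its middle (mid thickness). Starts flat on the worktop, z up. Too long for the gripper, it is pinched across the 60 mm width; the brass weight is so near one long edge that a finger fits only to one side of it.
- panel_rest: fixed steel rest; origin under the middle of its 96 x 64 x 8 mm foot. A back slab 38 wide (y), 55 mm long up the slope, rises at 45 deg towards +x: up-slope (0.707, 0, 0.707), outward normal (-0.707, 0, 0.707). At its lower end, 34 mm above the bench, a ledge of the same width stands out 11 mm. A leaning panel overhangs 35 mm at the top, 11 mm each side.
- rest_seat (a point): the place of the panel's middle when it leans on the rest with its lower end on the ledge: 45 mm up the slope from the ledge and 3 mm off the slab. Axes as panel_rest.
- panel_rack: fixed grey rack, origin under its middle, 60 deep (x) plus a 25 mm wide, 8 mm high step in front (-x), 159 long (y), 40 mm high. Five slots along x, open at top and ends, at y = -60, -30, 0, 30, 60 mm, each 11 mm wide, floor 8 mm above the bench. The end slots hold short panels; the middle three are empty.
- slot_tab: fixed upright steel tab, 14 wide, 44 mm tall, on the rack's front step in line with one of the three empty slots; origin at its underside, 43 mm in front (-x) of the rack's middle line. The other two empty slots have a low round stud there, 12 across, 5 mm high. Axes as panel_rack: the marked slot's middle is at x = +43 mm in this frame.
- plain_panel: panel of the same 90 x 60 x 6 mm without a hole, lying flat near the test panel's foot end; origin in its middle. Not to be moved.
- short_panel_1: 68 x 60 x 6 mm panel with a hole, standing on edge in one end slot of the rack, its top 76 mm above the bench; origin in its middle. Not to be moved.
- short_panel_2: the same in the other end slot.
- brass_weight: knobbed brass weight, 24 mm across, 38 mm high, close beside a long edge of the test panel; origin under its middle. Not to be moved.
- petri_dish: covered petri dish, 65 mm across, 16 mm high; origin under its middle. Not to be moved.
- marker: black marker pen lying on the bench, 126 x 12 x 13 mm, long along its y; origin under its middle. Not to be moved.
There are look-alikes about, which are no part of the job. What is shaped like the test_panel but pink is not meant.

How it is judged:
By the outcome, as a careful person would: the job done as asked, in the order asked, and still so for the second after the job is handed in, with the robot touching nothing.
It also fails if it takes over 48 s, if anything falls off the work surface, if the arm or the gripper's body presses on something with over 40 N, if the wrist force passes 120 N, or if a joint passes its speed limit or range.

## Working session

There is one attempt and no reset: what is moved stays moved. The work goes in short steps, each a Python script; the robot and the scene stay as the last script left them, time stands still between calls to the robot, and variables do not carry over. Pictures are saved under pics/ and viewed, about 8 in all and at most 12, crops included, and the job is handed in when it is done.

```bash
ls && mkdir -p pics
python3 - <<'E'
from cell import arm, eyes, job
import cv2, numpy as np
for n in ("top","scene"):
    d=eyes.get_image(n); cv2.imwrite(f"pics/{n}0.png",cv2.resize(d["frame"][:,:,::-1],None,fx=1.5,fy=1.5,interpolation=cv2.INTER_CUBIC))
    print(n,d["mtx"].round(1).tolist(),d["pose"].round(4).tolist())
    np.savez(f"pics/{n}0.npz",**d)
d=eyes.get_image("wrist");print(d["hand_eye"].round(4).tolist(),d["mtx"].tolist());print(arm.read_state())
E
```

```text
pics
top [[365.0, 0.0, 252.1], [0.0, 365.0, 190.3], [0.0, 0.0, 1.0]] [[0.0123, -0.9765, 0.215, 0.3107], [-0.9999, -0.0133, -0.0032, 0.0034], [0.006, -0.2149, -0.9766, 1.2717], [0.0, 0.0, 0.0, 1.0]]
scene [[393.1, 0.0, 251.6], [0.0, 393.1, 190.7], [0.0, 0.0, 1.0]] [[-0.708, -0.4448, 0.5485, -0.0449], [-0.7059, 0.4668, -0.5327, 0.5626], [-0.0191, -0.7644, -0.6445, 0.7673], [0.0, 0.0, 0.0, 1.0]]
[[0.0002, -0.284, 0.9588, -0.17], [1.0, 0.0001, -0.0002, -0.0001], [-0.0, 0.9588, 0.284, -0.0811], [0.0, 0.0, 0.0, 1.0]] [[329.7067754591993, 0.0, 253.89409111440088], [0.0, 329.7067754591993, 191.6586039741791], [0.0, 0.0, 1.0]]
{'time': 0.15, 'joint_positions': array([-1.25559816e+00,  1.24350922e-01,  1.65135604e+00, -1.80959328e-05,
        1.36748833e+00, -8.25869675e-02]), 'qd': array([ 0.00070737, -0.0017805 , -0.00185671,  0.00011054,  0.00203102,
        0.00037311]), 'tau': array([ 7.17959610e-04, -4.18191934e+01, -3.60470974e+01,  7.75175029e-02,
        4.69182688e-02, -1.03929767e-04]), 'tool_pos': array([ 0.25161727, -0.59878577,  0.21367477]), 'orientation': array([-0.69309442, -0.14027617,  0.69323837, -0.13915204]), 'contact_force': array([-0.23932478, -0.6888411 ,  0.14226814]), 'moment': array([ 0.0170796 ,  0.00853145, -0.04062904]), 'width': 1.0019798606051025}
```

View pics/top0.png

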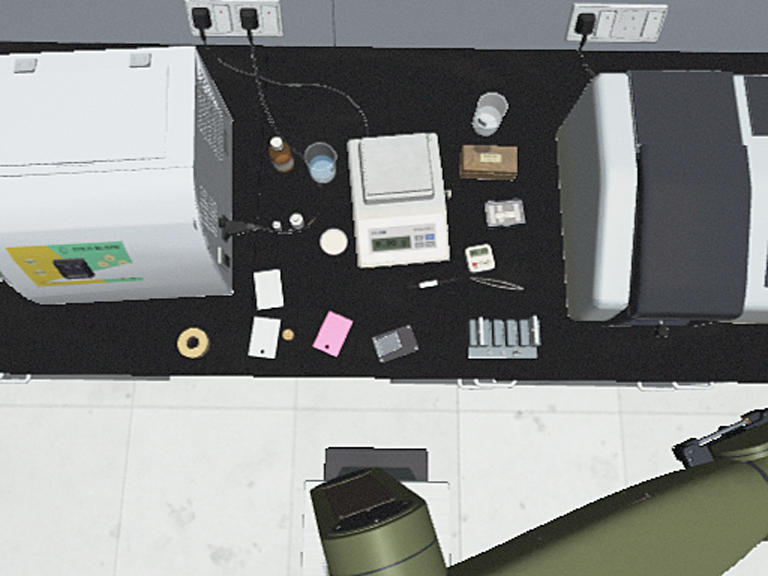

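View pics/scene0.png

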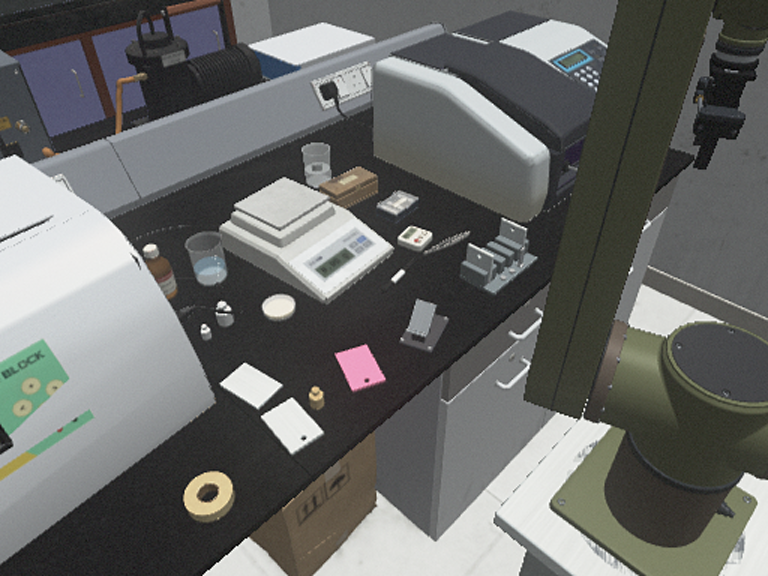

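Top view (1.5x): the test panel is at (265,338) with its hole at (263,352), towards the robot. The plain panel is at (268,290), the weight at (288,335), the rest at (395,343) and the rack at (504,338). Next I'll compute rough positions and take close looks.

```bash
cat > h.py <<'E'
import numpy as np, cv2
from scipy.spatial.transform import Rotation as R
from cell import arm, eyes, job
def cast(uv,K,T,z):
    uv=np.atleast_2d(np.float64(uv)); d=np.c_[uv,np.ones(len(uv))]@np.linalg.inv(K).T@T[:3,:3].T
    return T[:3,3]+d*((z-T[2,3])/d[:,2])[:,None]
def proj(P,K,T):
    p=(np.atleast_2d(P)-T[:3,3])@T[:3,:3]@K.T; return p[:,:2]/p[:,2:]
def wrist(name=None):
    s=arm.read_state(); d=eyes.get_image("wrist"); T=np.eye(4)
    T[:3,:3]=R.from_quat(s["orientation"]).as_matrix(); T[:3,3]=s["tool_pos"]
    T=T@d["hand_eye"]
    if name:
        np.savez(f"pics/{name}.npz",frame=d["frame"],mtx=d["mtx"],pose=T)
    return d["frame"],d["mtx"],T
def quat(xa,ya):
    "tool x axis (pointing) and jaw axis -> quaternion"
    xa=np.array(xa,float); xa/=np.linalg.norm(xa); ya=np.array(ya,float); ya-=xa*(xa@ya); ya/=np.linalg.norm(ya)
    return R.from_matrix(np.c_[xa,ya,np.cross(xa,ya)]).as_quat()
def down(yaw): return quat([0,0,-1],[np.cos(yaw),np.sin(yaw),0])
E
python3 - <<'E'
from h import *
d=np.load("pics/top0.npz"); K,T=d["mtx"],d["pose"]
pts=dict(panel=(265,338),hole=(263,352),plain=(268,290),weight=(288,335),rest=(395,343),rack=(504,338),pink=(332,334),petri=(333,241))
for k,p in pts.items(): print(k,cast(np.array(p)/1.5,K,T,0.006).round(3)[0,:2])
s=arm.read_state(); M=R.from_quat(s["orientation"]).as_matrix(); print(M.round(2))
# candidate viewing poses; camera is offset in tool -z
for p in ([.42,.25],[.38,-.0],[.38,-.22]):
  for yaw in (np.pi/2,-np.pi/2):
    for z in(.25,.3):
      q=arm.solve_ik([*p,z],down(yaw)); print(p,yaw,z,None if q is None else np.round(q,2))
E
```

```text
panel [0.461 0.26 ]
hole [0.429 0.262]
plain [0.575 0.259]
weight [0.469 0.207]
rest [ 0.454 -0.041]
rack [ 0.468 -0.294]
pink [0.473 0.105]
petri [0.698 0.109]
[[-0.    0.39 -0.92]
 [ 0.   -0.92 -0.39]
 [-1.   -0.   -0.  ]]
[0.42, 0.25] 1.5707963267948966 0.25 [ 0.43 -0.26  1.96 -0.    1.45 -1.14]
[0.42, 0.25] 1.5707963267948966 0.3 [ 0.43 -0.28  1.89 -0.    1.53 -1.14]
[0.42, 0.25] -1.5707963267948966 0.25 [ 0.43 -0.26  1.96 -0.    1.45  2.  ]
[0.42, 0.25] -1.5707963267948966 0.3 [ 0.43 -0.28  1.89 -0.    1.53  2.  ]
[0.38, -0.0] 1.5707963267948966 0.25 [-0.14 -0.55  2.16 -0.    1.53 -1.71]
[0.38, -0.0] 1.5707963267948966 0.3 [-0.14 -0.55  2.08 -0.    1.61 -1.71]
[0.38, -0.0] -1.5707963267948966 0.25 [-0.14 -0.55  2.16 -0.    1.53  1.43]
[0.38, -0.0] -1.5707963267948966 0.3 [-0.14 -0.55  2.08 -0.    1.61  1.43]
[0.38, -0.22] 1.5707963267948966 0.25 [-0.65 -0.39  2.05 -0.    1.48 -2.22]
[0.38, -0.22] 1.5707963267948966 0.3 [-0.65 -0.4   1.98 -0.    1.56 -2.22]
[0.38, -0.22] -1.5707963267948966 0.25 [-0.65 -0.39  2.05 -0.    1.48  0.92]
[0.38, -0.22] -1.5707963267948966 0.3 [-0.65 -0.4   1.98 -0.    1.56  0.92]
```

Run:
```python
from h import *
try: arm.goto([.43,-.17,.2],down(np.pi/2))
except arm.PlanningError as e: print(e)
f,K,T=wrist("w1"); a=cv2.resize(f[:,:,::-1],None,fx=1.5,fy=1.5,interpolation=cv2.INTER_CUBIC); cv2.imwrite("pics/w1.png",a)
arm.goto([.45,.22,.16],down(np.pi/2))
f,K,T=wrist("w2"); cv2.imwrite("pics/w2.png",cv2.resize(f[:,:,::-1],None,fx=1.5,fy=1.5,interpolation=cv2.INTER_CUBIC))
print(arm.read_state()["time"])
```

```text
3.4333
```

View pics/w1.png

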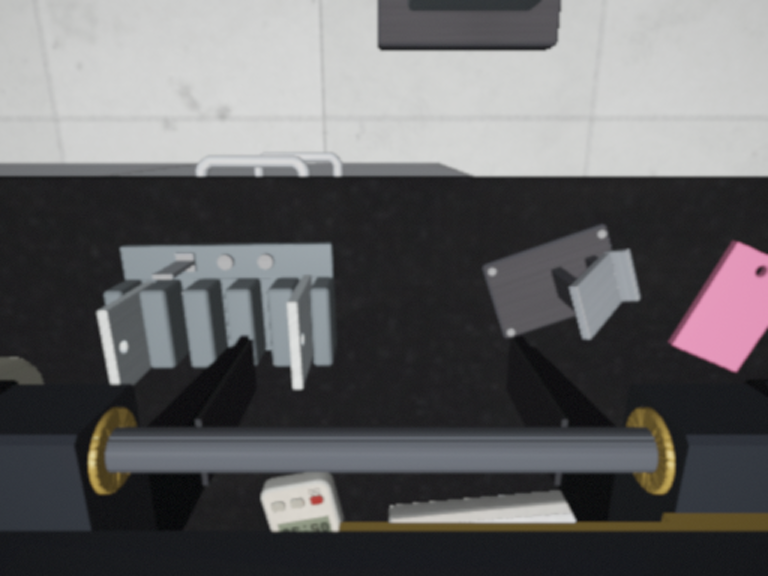

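View pics/w2.png

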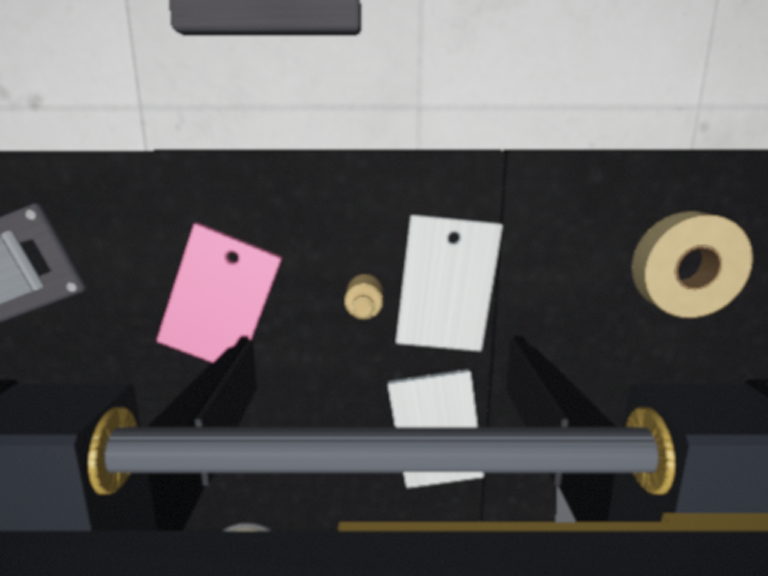

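w1 shows the tab at about (180,268), with low studs at (225,261) and (265,261). The marked slot is therefore at rack y=-30, next to the left short panel. The rest is at (560,280), turned, and w2 shows the test panel with its hole at (454,238). I'll zoom in on the rest and the tab.

Run:
```python
from h import *
a=np.load("pics/w1.npz")["frame"]; b=np.load("pics/w2.npz")["frame"]; s=np.load("pics/scene0.npz")["frame"]
c=lambda f,u,v,w,h,k: cv2.resize(f[v:v+h,u:u+w,::-1],(w*k,h*k),interpolation=cv2.INTER_CUBIC)
A=c(a,312,140,130,96,3)
B=c(b,0,125,130,96,3); C=c(s,255,185,65,48,6); D=c(a,65,155,170,125,3)[:288,:390]
D=cv2.resize(c(a,65,155,170,126,3),(390,288))
cv2.imwrite("pics/crop1.png",np.vstack([np.hstack([A,B]),np.hstack([C,D])]))
w=cv2.inRange(b,(170,170,165),(255,255,255)); w[:102]=0
cs,_=cv2.findContours(w,cv2.RETR_CCOMP,cv2.CHAIN_APPROX_NONE)
d=np.load("pics/w2.npz");K,T=d["mtx"],d["pose"]
for q in cs:
    if cv2.contourArea(q)>15: 
        r=cv2.minAreaRect(q); print(cv2.contourArea(q),cast(r[0],K,T,.006).round(4),cast(cv2.boxPoints(r),K,T,.006)[:,:2].round(4).tolist())
```

```text
264.0 [[0.6205 0.2677 0.006 ]] [[0.615, 0.2381], [0.6151, 0.2969], [0.626, 0.2975], [0.626, 0.2383]]
1721.0 [[0.5562 0.2574 0.006 ]] [[0.539, 0.2246], [0.5298, 0.2832], [0.5739, 0.2912], [0.5838, 0.2305]]
159.0 [[0.442  0.1242 0.006 ]] [[0.4368, 0.0996], [0.4281, 0.104], [0.4471, 0.149], [0.4561, 0.1449]]
4830.0 [[0.4635 0.2655 0.006 ]] [[0.5066, 0.2301], [0.4164, 0.2393], [0.4234, 0.2985], [0.5147, 0.294]]
77.5 [[0.4321 0.2679 0.006 ]] [[0.4323, 0.2612], [0.4253, 0.2678], [0.4318, 0.2746], [0.4389, 0.2679]]
```

View pics/crop1.png

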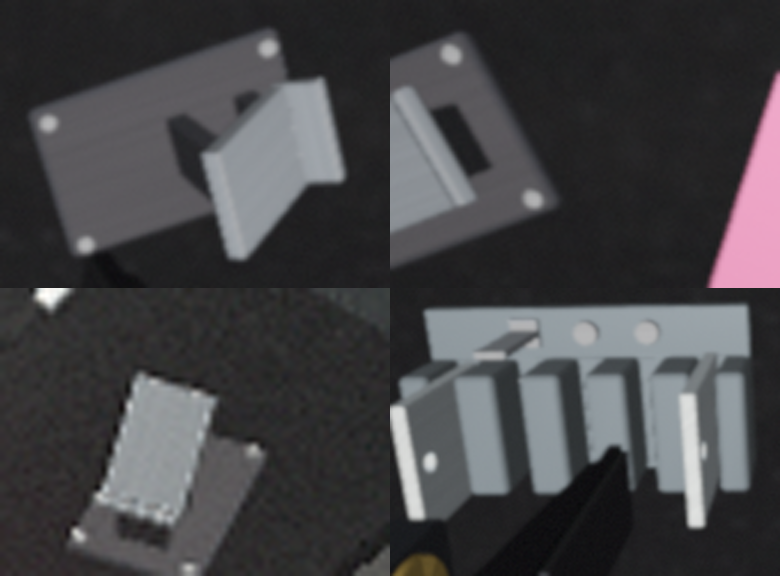

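Crop 1 confirms that the rest's ledge is on the world +y side, so the slab rises towards -y. The tab is in line with the second slot from the left (rack y=-30). Now I'll compute the poses.

Run:
```python
from h import *
d=np.load("pics/w2.npz");K,T,f=d["mtx"],d["pose"],d["frame"]
w=cv2.inRange(f,(170,170,165),(255,255,255)); w[:102]=0
cs,h=cv2.findContours(w,cv2.RETR_CCOMP,cv2.CHAIN_APPROX_NONE)
for q in cs:
    if cv2.contourArea(q)>4000:
        P=cast(q[:,0],K,T,.006)[:,:2].astype(np.float32); print("panel",cv2.minAreaRect(P*1000))
m=cv2.inRange(cv2.cvtColor(f,cv2.COLOR_RGB2HSV),(12,60,60),(30,255,255)); m[:,:220]=0;m[:,270:]=0;m[:150]=0;m[225:]=0
q=max(cv2.findContours(m,0,2)[0],key=cv2.contourArea); x,y,ww,hh=cv2.boundingRect(q); print("weight",x,y,ww,hh)
print(" knob z.036",cast([242.7,201],K,T,.036).round(4)," base front z0",cast([x+ww/2,y],K,T,.0).round(4), "left/right z.015",cast([[x,197],[x+ww,197]],K,T,.02).round(4).tolist())
print("rest w2 screws",cast([[20.3,143],[47.7,191.3]],K,T,.009).round(4).tolist())
d=np.load("pics/w1.npz");K,T,f=d["mtx"],d["pose"],d["frame"]
s=np.array([[48,124],[268,48],[86,245.]])/3+[312,140]; S=cast(s,K,T,.009)[:,:2]
print("rest w1 screws",S.round(4).tolist(),"mid",((S[1]+S[2])/2).round(4),np.linalg.norm(S[1]-S[0]),np.linalg.norm(S[2]-S[0]))
ax=S[0]-S[1]; print("rest x yaw",np.degrees(np.arctan2(ax[1],ax[0])))
# slab top edge and ledge corners
# rack
c=cast([[80.3,164.6],[221.1,162.4]],K,T,.008)[:,:2]; print("step corners",c.round(4).tolist(),np.linalg.norm(c[1]-c[0]))
g=cv2.cvtColor(f,cv2.COLOR_RGB2GRAY)[160:190,135:190]; b=cv2.inRange(cv2.cvtColor(f,cv2.COLOR_RGB2HSV)[160:190,135:190],(0,0,140),(180,35,255))
n,l,st,ce=cv2.connectedComponentsWithStats(b)
for i in range(1,n):
    if st[i,4]>15: print("stud",st[i],(ce[i]+[135,160]).round(1),cast(ce[i]+[135,160],K,T,.013).round(4))
# tab top / base
D=lambda x,y:[(x-390)/2.294+65,(y-288)/2.294+155]
print("tab top",cast([D(489,355)],K,T,.052).round(4),"base",cast([D(523,324)],K,T,.008).round(4))
print("rack top corners",cast([D(495,492),D(722,490),D(560,492),D(613,490)],K,T,.04).round(4).tolist())
print("short tops",cast([D(394,405),D(414,518),D(684,393),D(695,527)],K,T,.076).round(4).tolist())
```

```text
panel ((465.0354309082031, 264.5999755859375), (60.1519889831543, 90.02012634277344), 84.24024963378906)
weight 229 182 27 32
 knob z.036 [[0.467  0.2092 0.036 ]]  base front z0 [[0.458  0.2079 0.    ]] left/right z.015 [[0.468, 0.1952, 0.02], [0.4681, 0.2218, 0.02]]
rest w2 screws [[0.4162, -0.0076, 0.009], [0.4652, 0.0103, 0.009]]
rest w1 screws [[0.4452, -0.0862], [0.4163, -0.0068], [0.4942, -0.0682]] mid [ 0.4553 -0.0375] 0.08445569262699464 0.05213571127859288
rest x yaw -69.98934323333363
step corners [[0.4259, -0.3642], [0.4235, -0.2066]] 0.15759209802151766
stud [   0    3   55   27 1249] [162.5 174.8] [[ 0.4365 -0.2718  0.013 ]]
tab top [[ 0.4367 -0.3158  0.052 ]] base [[ 0.4329 -0.3173  0.008 ]]
rack top corners [[0.5078, -0.327, 0.04], [0.5068, -0.2185, 0.04], [0.5078, -0.2959, 0.04], [0.5068, -0.2705, 0.04]]
short tops [[0.4514, -0.3465, 0.076], [0.5028, -0.3462, 0.076], [0.4464, -0.227, 0.076], [0.5072, -0.2255, 0.076]]
```

Run:
```python
from h import *
arm.goto([.40,-.04,.13],down(np.pi/2)); f,K,T=wrist("w3")
d=np.load("pics/w1.npz"); 
A=lambda x,y:[x/3+312,y/3+140]
c=np.array([.4553,-.0377]); rx=np.array([np.cos(np.radians(-70)),np.sin(np.radians(-70))])
for n,p,z in (("junction",A(294,135),.034),("topfront",A(228,205),.073)):
    P=cast(p,d["mtx"],d["pose"],z)[0,:2]; ry=np.array([-rx[1],rx[0]]); print(n,P.round(4),"rest frame",(P-c)@rx,(P-c)@ry)
cv2.imwrite("pics/w3.png",cv2.resize(f[60:300,120:440,::-1],None,fx=2.5,fy=2.5,interpolation=cv2.INTER_CUBIC))
# IK feasibility
rx3=np.r_[rx,0]; ry3=np.cross([0,0,1],rx3); z=np.array([0,0,1]); u=(rx3+z)*.7071; n=(z-rx3)*.7071
M=np.r_[c-rx*.0,.07]
def ik(p,q):
    j=arm.solve_ik(p,q); return None if j is None else np.round(j,2).tolist()
py=np.array([np.cos(np.radians(264.24)),np.sin(np.radians(264.24)),0])
px=np.array([np.cos(np.radians(174.24)),np.sin(np.radians(174.24)),0])
for s in (1,-1):
    print("pick",s,ik([.465-.0219,.2646+.0022,.002],quat(-z,s*py)))
    for tilt in (0,20,35):
        t=np.radians(tilt); a=-n*np.cos(t)+u*np.sin(-t); a2=-n*np.cos(t)+u*np.sin(t)
        print("rest",s,tilt,ik(M+.022*u+.002*a,quat(a,s*ry3)),ik(M+.022*u,quat(a2,s*ry3)))
    for tilt in (0,20,40):
        t=np.radians(tilt); a=-u*np.cos(t)-n*np.sin(t); print("regrasp",s,tilt,ik(M+.025*u-.019*-a,quat(a,s*ry3)))
    print("rack",s,ik([.479,-.3154,.06],quat(-z,[s,0,0])))
```

```text
junction [ 0.4428 -0.005 ] rest frame -0.034986972685336556 -0.0006032619116589588
topfront [ 0.4551 -0.0421] rest frame 0.0040431519245951305 -0.0016621782140837096
pick 1 [0.44, 0.07, 2.1, -0.0, 0.97, 2.11]
rest 1 0 [0.22, -0.16, 2.33, -0.92, 1.08, 0.37] [0.22, -0.16, 2.33, -0.92, 1.08, 0.37]
rest 1 20 [0.02, -0.24, 2.28, -0.49, 1.01, -0.08] [0.36, 0.03, 2.33, -1.25, 1.27, 0.75]
rest 1 35 [-0.13, -0.22, 2.22, -0.18, 1.07, -0.4] None
regrasp 1 0 [-0.51, 0.21, 1.96, 0.48, 1.61, -1.01]
regrasp 1 20 [-0.42, 0.03, 2.06, 0.32, 1.38, -0.88]
regrasp 1 40 [-0.27, -0.13, 2.16, 0.08, 1.16, -0.66]
rack 1 [-0.68, 0.1, 1.95, -0.0, 1.09, -0.68]
pick -1 [0.44, 0.07, 2.1, -0.0, 0.97, -1.03]
rest -1 0 [0.22, -0.16, 2.33, -0.92, 1.08, -2.77] [0.22, -0.16, 2.33, -0.92, 1.08, -2.77]
rest -1 20 None [0.36, 0.03, 2.33, -1.25, 1.27, -2.4]
rest -1 35 [-0.13, -0.22, 2.22, -0.18, 1.07, 2.74] None
regrasp -1 0 [-0.51, 0.21, 1.96, 0.48, 1.61, 2.14]
regrasp -1 20 [-0.42, 0.03, 2.06, 0.32, 1.38, 2.26]
regrasp -1 40 [-0.27, -0.13, 2.16, 0.08, 1.16, 2.48]
rack -1 [-0.68, 0.1, 1.95, -0.0, 1.09, 2.47]
```

View pics/w3.png

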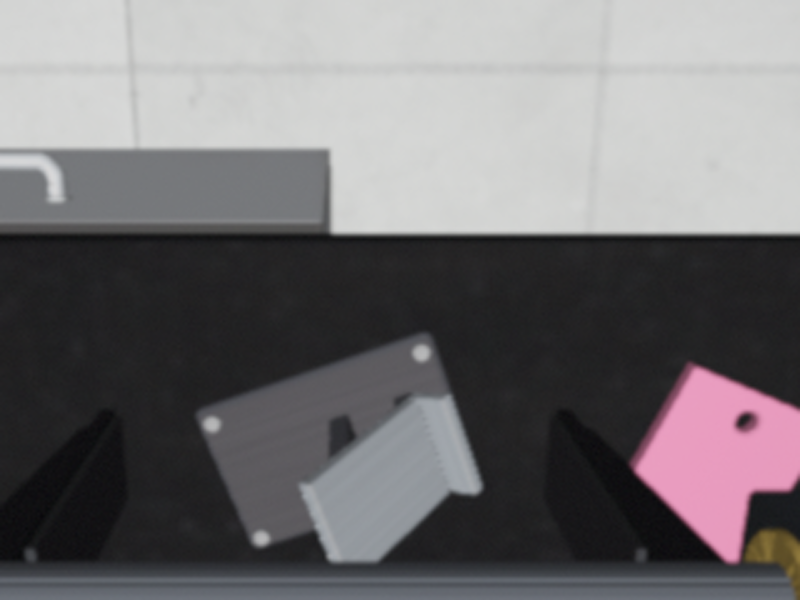

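```bash
cat >> h.py <<'E'
Z=np.array([0,0,1.]); C=np.array([.4553,-.0377,0]); th=np.radians(-70)
RX=np.array([np.cos(th),np.sin(th),0]); RY=np.cross(Z,RX); U=(RX+Z)/2**.5; N=(Z-RX)/2**.5
SEAT=C-.0053*RX+.0679*Z
t0=np.radians(174.24); PX=np.array([np.cos(t0),np.sin(t0),0]); PY=np.cross(Z,PX)
E
python3 - <<'E'
from h import *
d=np.load("pics/w3.npz"); g=lambda x,y:[x/2.5+120,y/2.5+60]
P=cast([g(433,447)],d["mtx"],d["pose"],.034)[0]-C; print("junction rest",P@RX,P@RY)
S=cast([g(422,353),g(261,538),g(211,424)],d["mtx"],d["pose"],.009); print("centre",(S[0]+S[1])/2,S[0]-S[2])
g=np.array([.465,.2646,0])+.022*PX; q=quat(-Z,PY)
arm.goto(g+.12*Z,q); print(arm.move_straight(g+.03*Z,rate=.15))
print(arm.move_straight(g+.002*Z,rate=.05,f_stop=6),arm.read_state()["tool_pos"])
arm.grab(25); print("width",arm.read_state()["width"])
arm.move_straight(g+.12*Z,rate=.1); s=arm.read_state(); print(s["width"],s["contact_force"],s["time"])
f,K,T=wrist("w4"); cv2.imwrite("pics/w4.png",cv2.resize(f[:,:,::-1],None,fx=1.3,fy=1.3))
E
```

```text
junction rest -0.03515548276161609 -0.0003273884777380302
centre [ 0.4551529  -0.03783107  0.009     ] [-0.0284891   0.07969148  0.        ]
False
False [0.44311186 0.2668243  0.00187   ]
width 0.6288414546545136
0.6303529846283258 [-0.89598122  0.50097887 -1.87469207] 11.2583
```

View pics/w4.png

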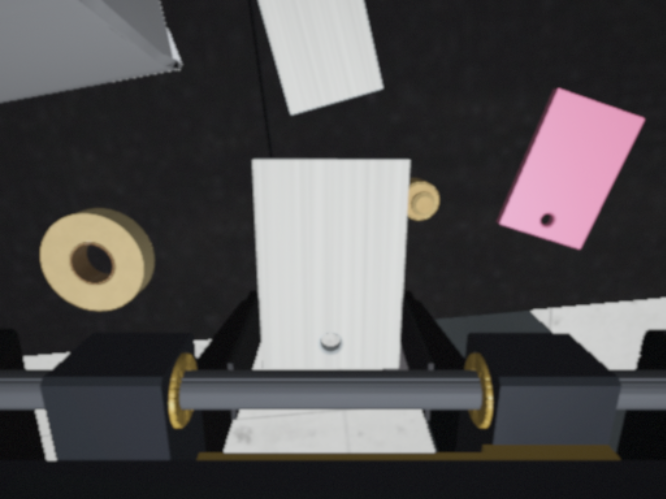

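The panel is held, with its foot-end corners at (252,160) and (410,159) and the hole near (331,341). I'll check the sag numerically and then go to the rest.

Run:
```python
from h import *
d=np.load("pics/w4.npz");K,T=d["mtx"],d["pose"]
s=arm.read_state(); Rm=R.from_quat(s["orientation"]).as_matrix(); p=s["tool_pos"]
for sag in (0,5,10,-5):
    a=np.radians(sag); gp=p+.001*Z
    foot=gp-PX*.067*np.cos(a)-Z*.067*np.sin(a)
    c=[foot+PY*.03,foot-PY*.03]; hole=gp+PX*.011*np.cos(a)+Z*.011*np.sin(a)
    print(sag,(proj(np.array(c+[hole]),K,T)*1.3).round(1).tolist())
q=quat(-N,RY); gr=SEAT+.022*U+.001*-N   # TCP when seated (TCP 1 mm beyond panel middle)
pre=gr+.06*N+.012*U
print(arm.solve_ik(pre,q), arm.solve_ik(gr,q))
```

```text
0 [[408.8, 159.7], [253.9, 159.7], [331.2, 340.5]]
5 [[406.2, 159.1], [256.4, 159.1], [331.2, 341.5]]
10 [[403.7, 159.8], [258.7, 159.8], [331.2, 342.3]]
-5 [[411.5, 161.7], [251.2, 161.7], [331.2, 339.3]]
[ 0.3124175  -0.24651338  2.29911269 -0.85493802  1.21256692  0.33138399] [ 0.23033699 -0.15756863  2.32728096 -0.91804573  1.08398681  0.38197489]
```

Run:
```python
from h import *
q=quat(-N,RY); gr=SEAT+.022*U-.001*N
def rel():
    v=arm.read_state()["tool_pos"]-gr; return np.round([v@N*1e3,v@U*1e3,v@RY*1e3],2)
arm.goto(gr+.06*N+.012*U,q); print(rel())
arm.move_straight(gr+.008*N+.008*U,rate=.1); print(rel())
print(arm.move_straight(gr-.004*N+.008*U,rate=.02,f_stop=4),rel())
v=rel()[0]/1e3
print(arm.move_straight(gr+(v+.0005)*N-.005*U,rate=.02,f_stop=4),rel(),arm.read_state()["contact_force"],arm.read_state()["time"])
f,K,T=wrist("w5"); a=cv2.resize(f[:,:,::-1],(400,300)); 
s=eyes.get_image("scene"); b=cv2.resize(s["frame"][170:260,240:360,::-1],(400,300),interpolation=cv2.INTER_CUBIC); cv2.imwrite("pics/w5.png",np.hstack([a,b]))
```

```text
[60.13 11.94  0.24]
[8.08 8.18 0.18]
True [-0.21  8.26  0.43]
True [ 0.11 -0.45 -0.03] [ 0.58524379 -0.66160042  1.85356263] 14.4833
```

View pics/w5.png

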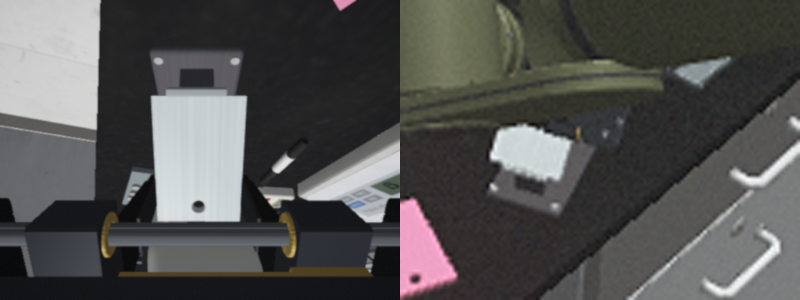

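The panel matched the predicted seat to 0.5 mm, and w5 shows it flat on the rest with the ledge at its foot. I'll let go, back off, and look at the rack.

Run:
```python
from h import *
gr=SEAT+.022*U-.001*N
arm.open_gripper(); arm.move_straight(gr+.08*N,rate=.15)
arm.goto([.478,-.30,.19],quat(-Z,[1,0,0])); f,K,T=wrist("w6")
s=eyes.get_image("scene"); print(arm.read_state()["time"])
a=cv2.resize(f[:,:,::-1],(800,600),interpolation=cv2.INTER_CUBIC)[:400]
b=cv2.resize(s["frame"][170:260,240:360,::-1],(267,200),interpolation=cv2.INTER_CUBIC)
o=np.zeros((600,800,3),np.uint8); o[:400]=a; o[400:,:267]=b; cv2.imwrite("pics/w6.png",o)
```

```text
17.3917
```

View pics/w6.png

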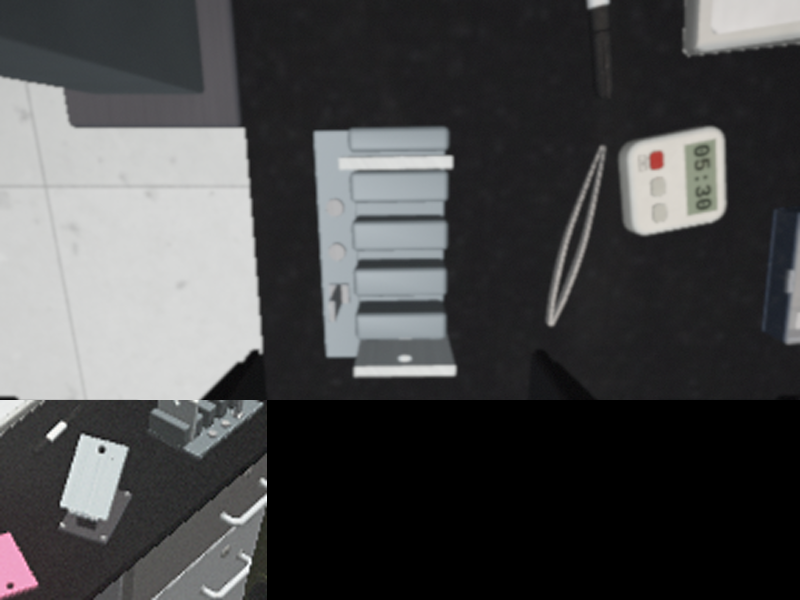

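w6 shows the slot opening beside the tab at about rows 297 to 312, and the panel still leaning on the rest with the hole up (lower-left inset). Next I'll get precise numbers from edge profiles.

Run:
```python
from h import *
d=np.load("pics/w6.npz");K,T,f=d["mtx"],d["pose"],d["frame"]; k=1.5625
g=cv2.cvtColor(f,cv2.COLOR_RGB2GRAY)
print("rows 165..222 col 240-270",g[165:222,240:270].mean(1).round(0).astype(int).tolist())
print("cols 215..295 rows 176-186",g[176:186,215:295].mean(0).round(0).astype(int).tolist())
print("cols rows 205-212",g[205:212,215:295].mean(0).round(0).astype(int).tolist())
def c(pts,z): return cast(np.array(pts)/k,K,T,z)[:,:2].round(4).tolist()
print("slot edges",c([[400,297],[400,312]],.04)); print("step front corners",c([[315,131],[327,357]],.008))
print("studs",c([[335,207],[337,251.5]],.013)); print("tab base back?",c([[338.5,285]],.05),c([[338.5,285]],.008))
print("rear/front top",c([[447,236],[356,236],[446,282],[356,282]],.04)); print("cam",T[:3,3])
s=arm.read_state();print(s["contact_force"])
```

```text
rows 165..222 col 240-270 [121, 75, 56, 54, 55, 61, 86, 118, 146, 167, 175, 176, 176, 175, 175, 174, 173, 172, 171, 169, 168, 165, 160, 150, 148, 158, 149, 106, 65, 54, 54, 54, 55, 55, 65, 94, 125, 152, 169, 174, 174, 173, 172, 171, 170, 168, 167, 165, 163, 161, 156, 143, 116, 99, 96, 95, 95]
cols 215..295 rows 176-186 [141, 134, 140, 157, 167, 170, 169, 166, 166, 169, 167, 151, 146, 160, 172, 176, 176, 176, 176, 176, 176, 176, 176, 176, 175, 175, 175, 175, 175, 175, 175, 174, 174, 174, 174, 174, 174, 173, 173, 173, 173, 172, 172, 172, 172, 172, 172, 171, 171, 171, 170, 170, 170, 170, 169, 169, 169, 168, 168, 168, 167, 167, 167, 166, 166, 166, 165, 163, 155, 135, 101, 60, 38, 34, 34, 34, 33, 33, 32, 32]
cols rows 205-212 [171, 173, 173, 173, 172, 172, 172, 172, 171, 171, 171, 166, 150, 144, 158, 169, 173, 173, 174, 173, 173, 173, 173, 173, 173, 173, 173, 173, 172, 173, 172, 172, 172, 172, 172, 172, 172, 171, 171, 171, 171, 171, 170, 170, 170, 170, 170, 169, 169, 169, 169, 168, 168, 168, 167, 167, 167, 167, 166, 166, 166, 166, 165, 165, 165, 164, 164, 161, 150, 127, 91, 51, 34, 33, 33, 32, 32, 32, 32, 32]
slot edges [[0.4799, -0.3106], [0.4799, -0.3207]]
step front corners [[0.4247, -0.208], [0.4265, -0.3658]]
studs [[0.4367, -0.2562], [0.437, -0.2862]]
tab base back? [[0.4417, -0.3]] [[0.4367, -0.3111]]
rear/front top [[0.509, -0.271], [0.4524, -0.2711], [0.5092, -0.3006], [0.4518, -0.3006]]
cam [ 0.47845664 -0.21845839  0.35879946]
[-0.02036802  0.23870238 -1.45828517]
```

Run:
```python
from h import *
q=quat(-U,RY); gr=SEAT+.009*U
arm.goto(gr+.09*U,q); arm.move_straight(gr+.045*U,rate=.15)
print(arm.move_straight(gr,rate=.06,f_stop=6)); s=arm.read_state(); print(((s["tool_pos"]-gr)@U*1e3).round(2))
arm.grab(35); print("w",arm.read_state()["width"])
arm.move_straight(gr+.004*U+.004*N,rate=.05); arm.move_straight(gr+.07*N+.05*U,rate=.15)
y=np.radians(.7); qr=quat(-Z,[np.cos(y),np.sin(y),0]); RK=np.array([.480,-.316,0])
arm.goto(RK+.16*Z,qr); s=arm.read_state(); print(s["time"],s["width"],s["contact_force"],s["tool_pos"])
f,K,T=wrist("w7"); np.savez("pics/s7.npz",**eyes.get_image("scene"))
b=np.load("pics/s7.npz")["frame"]
cv2.imwrite("pics/w7.png",np.hstack([cv2.resize(f[:,:,::-1],(480,360)),cv2.resize(b[100:220,250:357,::-1],(320,360),interpolation=cv2.INTER_CUBIC)]))
# expected corners if upright
P=[]
for h in (-.045,.045):
    for x in (-.03,.03): P.append(s["tool_pos"]+np.array([x,.003,-.009+h]))
print((proj(np.array(P),K,T)*480/512).round(1).tolist())
```

```text
False
0.3
w 0.6284271356989583
22.25 0.6295745413403131 [ 0.80722099  0.6598367  -0.91791535] [ 0.47950709 -0.31498166  0.15867555]
[[198.3, 193.7], [276.5, 194.6], [175.0, 253.7], [298.2, 255.2]]
```

View pics/w7.png

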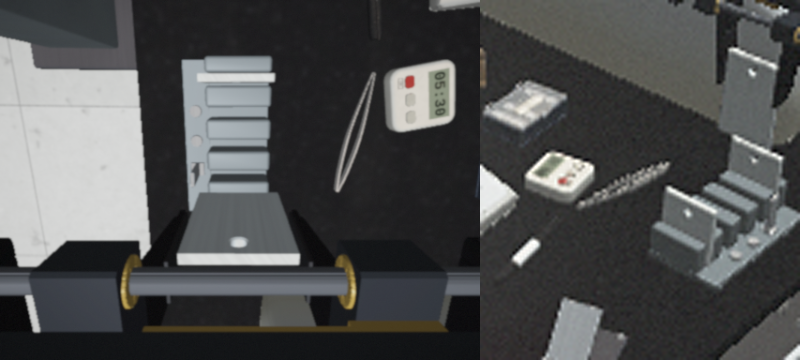

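The panel hangs upright over the marked slot, hole up. I'll measure the foot edge for tilt before lowering.

Run:
```python
from h import *
s=arm.read_state(); print(s["tool_pos"].round(5))
f,K,T=wrist("w8"); g=cv2.cvtColor(f,cv2.COLOR_RGB2GRAY)
print("rows198-216",g[198:216,225:285].mean(1).astype(int).tolist(), "cols@222 L",g[220:224,192:215].mean(0).astype(int).tolist(),"R",g[220:224,293:315].mean(0).astype(int).tolist())
print("rows 262-284",g[262:284,215:240].mean(1).astype(int).tolist())
p=s["tool_pos"]; c=p+np.array([0,.003,-.009])
for t in (-4,-2,0,2,4):
    a=np.radians(t); e=np.array([0,np.sin(a),np.cos(a)]); pv=p+.019*Z+[0,.003,0]
    foot=pv-e*.073; top=pv+e*.017
    print(t,proj([foot,top],K,T).round(1).tolist(),proj([pv-e*.04-[.03,0,0],pv-e*.04+[.03,0,0]],K,T).round(1).tolist())
print(p+.019*Z)
```

```text
[ 0.47972 -0.31493  0.15883]
rows198-216 [173, 173, 172, 171, 170, 169, 161, 133, 106, 96, 95, 95, 95, 95, 95, 95, 95, 95] cols@222 L [32, 33, 33, 33, 32, 33, 33, 33, 56, 107, 151, 169, 170, 161, 140, 113, 97, 93, 94, 94, 93, 93, 95] R [97, 97, 97, 97, 97, 96, 96, 94, 83, 63, 40, 31, 31, 30, 31, 31, 32, 31, 31, 30, 29, 29]
rows 262-284 [94, 94, 94, 94, 94, 94, 95, 116, 167, 205, 216, 217, 217, 217, 217, 217, 217, 217, 217, 206, 151, 72]
-4 [[253.3, 200.4], [252.4, 273.7]] [[204.7, 219.6], [301.4, 220.9]]
-2 [[253.3, 203.7], [252.4, 272.6]] [[204.7, 221.7], [301.3, 222.9]]
0 [[253.2, 207.1], [252.4, 271.4]] [[204.8, 223.7], [301.2, 225.0]]
2 [[253.2, 210.4], [252.5, 270.2]] [[204.9, 225.8], [301.1, 227.1]]
4 [[253.1, 213.8], [252.5, 269.0]] [[204.9, 228.0], [301.0, 229.2]]
[ 0.47971592 -0.31492981  0.17782965]
```

Run:
```python
from h import *
p=np.array([.480,-.3175,0])
arm.move_straight(p+.105*Z,rate=.1); arm.dwell(.2); s=arm.read_state(); print(s["tool_pos"].round(4),s["contact_force"].round(2))
hit=arm.move_straight(p+.074*Z,rate=.03,f_stop=5); s=arm.read_state(); print(hit,s["tool_pos"].round(4),s["contact_force"].round(2))
if not hit:
    hit=arm.move_straight(p+.057*Z,rate=.02,f_stop=6); s=arm.read_state(); print(hit,s["tool_pos"].round(4),s["contact_force"].round(2),s["time"])
```

```text
[ 0.4806 -0.3179  0.1061] [ 0.33 -0.46 -1.42]
False [ 0.4802 -0.3176  0.0743] [ 0.09  0.43 -0.57]
True [ 0.4799 -0.3175  0.0623] [-0.05 -0.44  3.97] 25.0917
```

Run:
```python
from h import *
arm.open_gripper(); s=arm.read_state()["tool_pos"]; arm.move_straight(s+.13*Z,rate=.15)
arm.goto([.478,-.28,.22],quat(-Z,[1,0,0])); f,K,T=wrist("w9"); S=eyes.get_image("scene")["frame"]; t=eyes.get_image("top")["frame"]
st=arm.read_state(); print(st["time"])
o=np.zeros((600,800,3),np.uint8); o[:300,:400]=cv2.resize(f[90:270,120:360,::-1],(400,300),interpolation=cv2.INTER_CUBIC)
o[:300,400:]=cv2.resize(S[120:220,270:403,::-1],(400,300),interpolation=cv2.INTER_CUBIC)
o[300:,:]=cv2.resize(t[160:260,110:377,::-1],(800,300),interpolation=cv2.INTER_CUBIC); cv2.imwrite("pics/w9.png",o)
y=np.radians(.7); a=np.array([np.cos(y),np.sin(y),0])
print("exp top corners/w9 crop",((proj([np.array([.480,-.316,.098])-.03*a,np.array([.480,-.316,.098])+.03*a],K,T)-[120,90])*400/240).round(1).tolist())
```

```text
27.3583
exp top corners/w9 crop [[172.5, 221.6], [277.7, 220.5]]
```

View pics/w9.png

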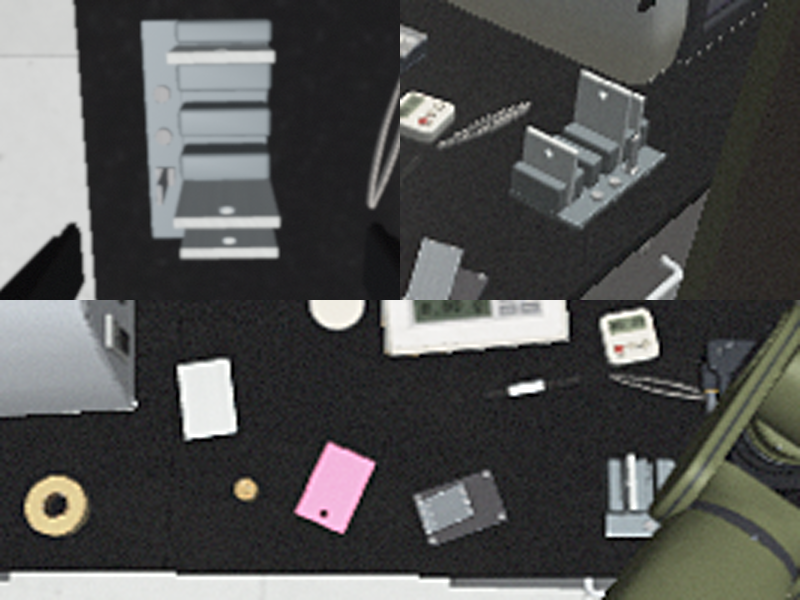

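The panel stands in the tab's slot. Its top edge runs from (174,222) to (279,220), against an expected (172,222) to (278,221), so it is fully down and centred. The other objects look unmoved.

```bash
python3 -c "
from cell import job; print(job.finish_job())"
```

```text
the job is handed in; nothing more can be done
None
```

The job is done and handed in. The test panel was leaned on the rest and let go, then taken by its hole end and stood upright in the tab-marked slot (rack y = -30 mm). The robot clock read 27.4 s at the last reading before hand-in.

- **Rest:** The panel met the slab and ledge within 0.5 mm of the computed seat. The picture after release showed it leaning there with the hole end up.
- **Rack:** It touched the slot floor with the tool at z = 62.3 mm, where 62 mm was expected, and with almost no side force. After release, its top edge was within about 1 mm of the expected position, so it is fully down and centred.
- **Other objects:** In the last views the other panels, weight, dish and marker look where they were. I judged this by eye and did not measure it. In the top view the arm hid part of the rack, so the short panels were seen only in the wrist and scene views.
- **Disagreement:** Readings of the slot's sideways position varied by 1–2 mm between views. I lowered the panel at a compromise position, and it went in without contact.

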